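# Clamp a frame moulding in the bench vise

## Robot

A 6-joint arm with a two-finger parallel gripper is mounted at the origin on the work surface. World frame = base frame: x ahead of the robot, y to its left, z up, the work surface at z = 0. Lengths are in m, angles in rad, forces in N, time in s.
With the tool pointing down it reaches from about 0.375 to 0.75 m from the base axis. Payload 9 kg.
Tool frame: the origin (TCP) lies at the very end of the fingers, on their centre line; the grasp point (between the pads) lies 19 mm behind it; y points along the fingers, z is the direction in which the jaws open and shut, and the axes are right-handed (so a half turn about y gives the same grasp; the last joint's range is limited). The gripper opens to 85 mm and grips with 20 to 120 N. Pads are 22 mm wide; open, the fingers measure 114 mm over their backs; the gripper's body (76 mm by 85 mm) begins 54 mm behind the grasp point. The pads swing forward as they close: fully open they stand 13 mm farther back than shut.
Start: joints at [-1.553, 0.104, 0.097, 1.564, 0, 1.353], TCP at [0.14, -0.583, 0.197] pointing down, gripper open.
Joint ranges: [-2.99, 2.99], [-0.84, 1.86], [-1.1, 1.16], [-1.84, 2.11], [-1.51, 1.56], [-3.14, 3.14]. Speed limits (rad/s): [2.22, 2.22, 2.57, 3.14, 3.14, 3.14].

## Interface

Orientations are given as a unit quaternion [x, y, z, w].
In Python, from rig import read_state, grab_frame, calibration, job_done, silhouettes gives the robot as it stands.
- The arm moves only by the tool move_arm, never from a script. Its argument "deltas" is a list of rows, each a list of 7 numbers: the opening, from 0 (shut) to 1 (fully open), then the shift along the tool's x, y, z scaled (see below), then the turn, a rotation vector about the tool's x, y, z scaled (see below). In form: [[grip, tx, ty, tz, wx, wy, wz], ...]. A call has exactly 10 rows; each row shifts and turns the commanded pose from where the row before left it, along the tool's axes as they then stand; what a row does not reach is not made up. The controller multiplies each number of a shift by 0.08 m and each number of a turn by pi rad. A row lasts 1/12 s, in which the tool goes at most 41.7 mm and 7.16 degrees, less where a joint would pass 70% of its speed; a pose out of reach is approached as far as the arm can. A call with a number of a shift or a turn outside -1 to 1 is refused whole. A call with a gripper value outside its range is refused whole. The fingers move at their own pace and stop on an object; "squeeze" is the grip in N (left out, the last holds). Time passes only in rows, so rows that do not move let the fingers close, or fill a call up. It gives the time, the measured TCP pose, the force and the opening at its end, in the units of the state.
- read_state(): the state, without advancing time (a new reading comes with each control period).
- grab_frame(name): name is "scene" or "top" or "wrist"; returns (picture, depth): 480x640x3 uint8, red, green, blue; 480x640 float32, m along the optical axis (not along the pixel's ray), 0 where there is no reading.
- calibration(name): a dict with "K" (3x3 intrinsics, pixels), "distortion" ([k1, k2, p1, p2, k3] as OpenCV has them; the pictures are not rectified), "rvec" (rotation vector, rad) and "tvec" (3), from world to camera coordinates, as OpenCV has them. Camera axes: x right, y down, z forward; pixel columns grow to the right and rows downward; lengths in m; the calibration is good to about 2 mm. A picture is of the moment at which its call begins: read the wrist's pose just before it. calibration takes no time and is no camera call; for the wrist camera it gives the pose at the moment of the call.
- job_done(): hands the job in, once; it reports no verdict.
Trained networks look in the newest picture that a camera, given by its name, has taken for a name from the list of things; names that differ only in an ending like _2 or _b are one class to them, and where a whole thing is asked for, a point or a joint stands for the part that bears it (a point fixed in the world has none). Each returns a list of dicts, best first, with "score" (0 to 1); they miss things now and then, are a little off and sometimes report something else, mostly with a low value. They report only what shows in the picture. A call takes as long as a camera call.
- silhouettes(target, camera): "pixels" (480x640 bool, what is visible of it) and "centre" ([column, row] in pixels, amid what is visible of it).
The state is a dict: "time": time; "qpos": joint angles; "dq": joint speeds; "tau": joint torques, N m; "tcp_pos": TCP position; "eef_rot": TCP orientation; "contact_force": force on the tool from outside, world axes, zero at the start; "wrist_torque": the same for the moment, N m; "opening": finger opening in m.
Only numpy, scipy, OpenCV 4.12 (cv2) and the standard library are available. Lean on these libraries where they do the work, as an engineer would, in place of code of your own. Each camera call takes 0.05 s, during which the arm holds its last target. There are 200 camera calls.

## Task

Get the picture frame moulding clamped for drilling: first clear the red-lidded wax jar out of the vise and stand it upright in the empty compartment of the jar crate, then stand the moulding on the vise bed between the jaws, about in the middle and lengthwise across the vise, gilt edge up, and let go of it. Then crank the red handle clockwise until the sliding jaw grips the moulding firmly and squarely against the fixed jaw. Do not tip the jar over, and leave everything else on the bench where it is.

Things in the scene. Friction and masses are not known exactly. Their poses are not given: they have to be found in the camera images.
- vise: Green bench vise, fixed (wooden foot 245 x 130 mm). Origin: centre of its underside, on the bench; +x runs along the screw from the crank (robot's end) to the fixed jaw, z up. Flat bed 100 mm wide at z = 62 mm; jaws 100 mm wide, tops at z = 92; fixed jaw's face at x = +75, its back at +102. End block at x = -84 to -62, top z = 96. Only the crank handle at the top of its circle stands higher.
- fixed_jaw: The vise's fixed far jaw, steel, 27 x 100 x 30 mm. Origin: foot of its clamping face, in the middle of its width.
- jaw: Sliding steel jaw with cork face, 100 mm wide, 30 mm high above the bed. Origin: on the bed, mid width, in the plane of the unpressed cork. Slides along the vise's +x, 20 mm per crank turn; gap to the fixed jaw in mm = 56 - 3.183 x crank (rad). The cork face is sprung: it yields up to 4 mm at 10 N per mm, then the jaw is hard against the work and the crank stops.
- crank (a joint): Crank angle a in rad, 0 to 13 (two turns); grows clockwise as seen looking along the vise's +x (from the robot), which closes the jaw. Its axis is along the vise's x at y = 0, z = 78 mm; the handle's axis is at vise y = 38 cos(a), z = 78 + 38 sin(a) mm. Stays where left; about 4 N at the handle turns it while the jaw is free, about 8 N when gripping.
- crank_grip (a point): Middle of the red crank handle: a freely spinning cylinder, 15 mm diameter, 60 mm long, axis along the vise's x, sticking out towards the robot 38 mm off the crank axis. This point is at vise x = -137 mm; the handle runs from x = -102 (crank arm) to -162. It can be pinched from straight above and led round its circle without turning the gripper.
- jar: Wax jar with a red band and red lid, amber glass, a cylinder of 34 mm diameter and 75 mm height, 0.11 kg; stands upright on the vise bed between the jaws at the start. Origin: centre of its underside.
- crate: Fixed open plywood crate of 192 x 72 mm (x, y), 42 mm high, walls 5 mm, floor 5 mm, with three compartments in a row along its x (centres at x = -62, 0, +62 mm, each about 57 x 62 mm inside). Origin: centre of its underside.
- cell_pad: Green disc, 40 mm diameter, 3 mm thick, fixed on the floor of the one empty compartment, at its centre; the jar is to stand on it. Origin: centre of the disc's underside (5 mm above the bench), its top is 3 mm higher.
- jar_white: Jar like the other, with a white band and lid, in a compartment of the crate; leave it. Origin: centre of its underside.
- jar_blue: Jar like the other, with a blue band and lid, in a compartment of the crate; leave it. Origin: centre of its underside.
- moulding: Short length of frame moulding, a straight bar 24 mm thick (its x), 110 mm long (its y) and 60 mm high (its z), dark wood with a gilt top edge and one gilt side, about 0.2 kg; stands on the bench with the gilt edge up. Either side may face the fixed jaw. Origin: centre of its underside.
- weight: Black cast-iron flat weight with a knob, 100 x 65 x 42 mm; leave it. Origin: centre of its underside.
- ornament: Gilt plaster corner ornament, an L with legs of 85 mm, 29 mm high; leave it. Origin: underside at the corner of the L.
- hanger: Brass oval hanging plate, 62 x 28 x 4 mm; leave it. Origin: centre of its underside.
- drill: Hand drill with red handles lying flat, 290 mm long, 76 mm high; leave it. Origin: underside near the gear wheel.
- tape: Yellow tape measure, 65 x 65 x 35 mm; leave it. Origin: centre of its underside.

How it is judged:
On the way, in this order (a step that is already met when the one before it is completed fails the run):
1. the red-lidded jar stands upright on the disc in the empty compartment, let go (horizontal distance between jar and cell_pad below 0.018 m and z of jar in the frame of cell_pad below 0.007 m and angle between jar's own z axis and vertical below 0.1 rad and linear speed of jar below 0.02 m/s and contact force between the fingers and jar below 0.3 N), for 0.2 s.
2. the moulding stands on the vise bed between the jaws, roughly across the vise, let go and not yet gripped (angle between moulding's own z axis and vertical below 0.07 rad and z of moulding in the frame of vise between 0.059 and 0.065 m and y of moulding in the frame of vise between -0.025 and 0.025 m and angle between the y axis of moulding and the y axis of vise, either way round below 0.25 rad and x of moulding in the frame of vise above 0.03 m and contact force between the fingers and moulding below 0.3 N and contact force between jaw and moulding below 3 N and linear speed of moulding below 0.02 m/s), for 0.2 s.
3. the jaw grips the moulding against the fixed jaw (contact force between each of jaw, fixed_jaw and moulding above 6 N), for 0.2 s.
At the end, for the whole second after the job is handed in: Red jar upright (0.1 rad), at rest on the disc in the empty compartment, within 18 mm of its centre; moulding upright (0.07 rad) on the vise bed (3 mm), across the vise within 0.08 rad, within 25 mm of the middle, pressed by both jaws with over 6 N; crank and moulding at rest (all of step 3 and horizontal distance between jar and cell_pad below 0.018 m and z of jar in the frame of cell_pad below 0.007 m and angle between jar's own z axis and vertical below 0.1 rad and linear speed of jar below 0.02 m/s and angle between moulding's own z axis and vertical below 0.07 rad and z of moulding in the frame of vise between 0.059 and 0.065 m and y of moulding in the frame of vise between -0.025 and 0.025 m and angle between the y axis of moulding and the y axis of vise, either way round below 0.08 rad and linear speed of moulding below 0.01 m/s and velocity of joint crank between -0.1 and 0.1 rad/s); the robot touches nothing.
It fails at once if the red-lidded jar is tipped over (more than 0.6 rad) (angle between jar's own z axis and vertical above 0.6 rad).
It fails at once if another jar is moved more than 20 mm (distance of any of jar_white, jar_blue from where it was at the start of the episode above 0.02 m).
It fails at once if the weight, hand drill or tape measure is moved more than 20 mm (distance of any of weight, drill, tape from where it was at the start of the episode above 0.02 m).
It fails at once if the ornament or the hanging plate is moved more than 20 mm (distance of any of ornament, hanger from where it was at the start of the episode above 0.02 m).
It also fails if it takes over 72 s, if anything falls off the work surface, if the arm or the gripper's body presses on something with over 40 N, if the wrist force passes 120 N, or if a joint passes its speed limit or range.

## Working session

There is one attempt and no reset: what is moved stays moved. The work goes in short steps, Python scripts to look and compute and a tool call to move; the robot and the scene stay as the last step left them, time stands still between calls to the robot, and variables do not carry over. Pictures are saved under pics/ and viewed, about 8 in all and at most 12, crops included, and the job is handed in when it is done.

Besides the shell and the picture viewer there is one more tool, called after "Call:" as name([rows], argument=value, ...), one row to a line, values as JSON. move_arm: Moves the arm, as the interface text tells. Its arguments: {"type":"object","properties":{"deltas":{"type":"array","items":{"type":"array","items":{"type":"number","minimum":-1,"maximum":1}}},"squeeze":{"type":"number"}},"required":["deltas"]}

```bash
mkdir -p pics; ls
python3 - <<'E'
from rig import *
import cv2
s=read_state();print({k:s[k] for k in('time','qpos','tcp_pos','eef_rot','contact_force','opening')})
for n in('top','scene'):
    p,d=grab_frame(n);cv2.imwrite(f'pics/{n}0.png',p[...,::-1]);c=calibration(n);print(n,c)
E
```

```text
pics
{'time': 0.0, 'qpos': array([-1.55268341e+00,  1.04715688e-01,  9.64639066e-02,  1.56389547e+00,
       -1.83183930e-05,  1.35308542e+00]), 'tcp_pos': array([ 0.14017614, -0.58300453,  0.19620981]), 'eef_rot': array([-0.08314209,  0.70267268, -0.70172089,  0.08322437]), 'contact_force': array([-0.15437602,  0.03702931, -0.00911638]), 'opening': 0.08543536036667676}
top {'K': array([[610.81803442,   0.        , 320.38728312],
       [  0.        , 610.81803442, 239.32819181],
       [  0.        ,   0.        ,   1.        ]]), 'distortion': array([0.02170421, 0.        , 0.        , 0.        , 0.        ]), 'rvec': array([ 2.09726324, -2.16081568,  0.17200589]), 'tvec': array([0.01592491, 0.58000579, 1.14844022])}
scene {'K': array([[552.03842902,   0.        , 315.54656685],
       [  0.        , 552.03842902, 232.07975228],
       [  0.        ,   0.        ,   1.        ]]), 'distortion': array([-0.13451568,  0.        ,  0.        ,  0.        ,  0.        ]), 'rvec': array([ 1.01978811,  2.63220626, -0.80369522]), 'tvec': array([ 0.42900336, -0.26622916,  1.497085  ])}
```

View pics/top0.png

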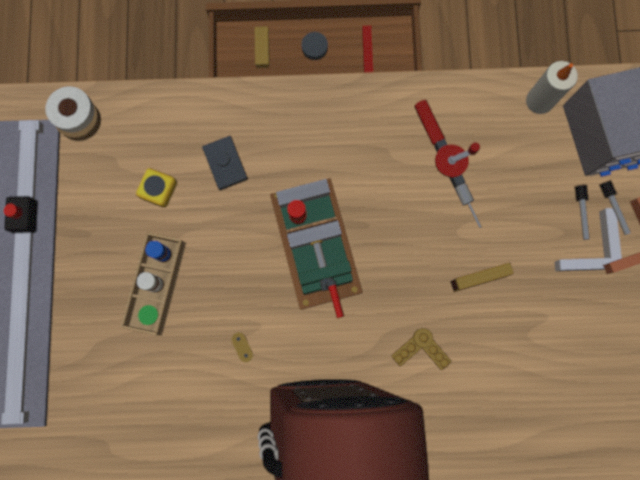

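View pics/scene0.png

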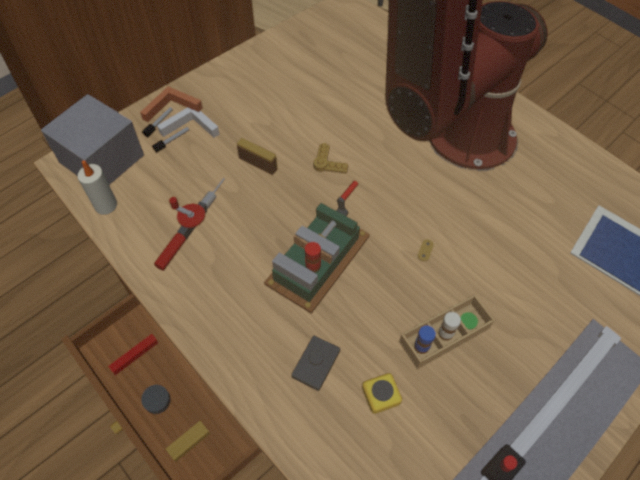

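The top view shows the vise at about (316,245), the red jar at (297,210), the moulding at (482,277) and the crate at (154,285) with the green pad at (148,315). The crank handle is at (336,300).

```bash
cat > h.py <<'E'
import numpy as np,cv2
from rig import *
from scipy.spatial.transform import Rotation as R
def cam(n):
    c=calibration(n);return c['K'],c['distortion'],cv2.Rodrigues(c['rvec'])[0],c['tvec']
def rays(n,uv):
    K,D,Rm,t=cam(n);u=cv2.undistortPoints(np.array(uv,float).reshape(-1,1,2),K,D).reshape(-1,2)
    return np.c_[u,np.ones(len(u))],Rm,t
def cloud(n,mask,d):
    v,u=np.nonzero(mask&(d>0));r,Rm,t=rays(n,np.c_[u,v]);return (r*d[v,u][:,None]-t)@Rm
def onplane(n,uv,z):
    r,Rm,t=rays(n,uv);o=-Rm.T@t;w=r@Rm;return o+w*((z-o[2])/w[:,2])[:,None]
def proj(n,P):
    c=calibration(n);return cv2.projectPoints(np.array(P,float),c['rvec'],c['tvec'],c['K'],c['distortion'])[0].reshape(-1,2)
def rect(P):
    (c,s,a)=cv2.minAreaRect((P[:,:2]*1000).astype(np.float32));return np.round(c,1),np.round(s,1),round(a,2)
E
python3 - <<'E'
from h import *
for n in('top','scene'):
    p,d=grab_frame(n)
    for t in('vise','fixed_jaw','jaw','crank_grip','jar','crate','cell_pad','moulding','jar_white','jar_blue','weight','hanger','tape'):
        S=silhouettes(t,n)
        for s in S[:1]:
            P=cloud(n,s['pixels'],d)
            zt=np.percentile(P[:,2],95);T=P[P[:,2]>zt-.008]
            print(n,t,round(s['score'],2),np.round(s['centre']),'n',len(P),'zt %.3f'%zt,'mean',np.round(P.mean(0),3),'top',len(T),np.round(T.mean(0),3),*rect(T), 'all',*rect(P))
E
```

```text
top vise 0.75 [313. 249.] n 7357 zt 0.099 mean [0.564 0.006 0.062] top 1968 [0.559 0.004 0.099] [552.    2.5] [262.5  99.6] 13.53 all [564.    5.2] [287.2 131.7] 13.26
top fixed_jaw 0.57 [305. 193.] n 800 zt 0.095 mean [0.665 0.027 0.09 ] top 677 [0.666 0.028 0.092] [666.5  29.3] [28.6 98.3] 13.41 all [678.1  32.2] [52.6 98.5] 13.41
top jaw 0.8 [315. 235.] n 1041 zt 0.095 mean [0.587 0.011 0.089] top 851 [0.586 0.011 0.092] [585.7  10.9] [38.6 99.4] 13.14 all [588.8  11.7] [45.1 99.4] 13.36
top crank_grip 0.77 [334. 293.] n 398 zt 0.125 mean [ 0.465 -0.022  0.112] top 287 [ 0.459 -0.025  0.122] [457.8 -26.5] [67.8 17.4] 14.94 all [460.8 -24.1] [74.6 32.5] 18.36
top jar 0.86 [297. 212.] n 375 zt 0.140 mean [0.62  0.04  0.125] top 249 [0.624 0.04  0.137] [623.9  40.3] [31.5 32.5] 89.61 all [623.5  40.7] [32.2 35.5] 12.16
top crate 0.77 [153. 292.] n 2947 zt 0.044 mean [0.503 0.331 0.021] top 909 [0.505 0.332 0.041] [506.4 331.3] [ 75.3 192.3] 75.82 all [509.  335.4] [ 89.8 199.2] 74.14
top cell_pad 0.9 [146. 315.] n 365 zt 0.012 mean [0.446 0.347 0.008] top 338 [0.446 0.347 0.009] [445
[... 2220 characters left out ...]
 [508.1 330.7] [32.7 30.8] 69.99
scene jar_blue 0.82 [425. 344.] n 420 zt 0.082 mean [0.573 0.319 0.059] top 200 [0.568 0.316 0.079] [567.4 315.8] [29.9 31.9] 29.07 all [565.6 316.1] [37.8 35.5] 21.74
scene weight 0.97 [315. 364.] n 1490 zt 0.041 mean [0.757 0.196 0.021] top 170 [0.755 0.193 0.04 ] [755.1 192.9] [29.8 26.2] 48.06 all [754.  192.4] [101.2  65.4] 19.81
scene hanger 0.52 [426. 250.] n 221 zt 0.008 mean [0.378 0.16  0.004] top 215 [0.379 0.16  0.004] [377.7 159.7] [62.4 25.9] 24.12 all [377.7 159.7] [62.4 25.9] 24.12
scene tape 0.59 [380. 393.] n 1171 zt 0.038 mean [0.708 0.333 0.031] top 934 [0.705 0.331 0.034] [704.1 330.5] [64.3 64.5] 67.35 all [701.6 326.8] [74.4 67.4] 67.22
```

```bash
cat >> h.py <<'E'
def now():
    s=read_state();M=R.from_quat(s['eef_rot']).as_matrix()
    return s,np.array(s['tcp_pos']),M
def yaw(M): return np.degrees(np.arctan2(M[1,2],M[0,2]))
def go(target,yawdeg=None):
    "print total shift in tool units (after the yaw turn) and the turn (units, about tool y) needed"
    s,p,M=now();dy=0
    if yawdeg is not None: dy=(yawdeg-yaw(M)+90)%180-90
    th=np.radians(yaw(M)+dy);z=np.array([np.cos(th),np.sin(th),0]);y=np.array([0,0,-1.]);x=np.cross(y,z)
    w=np.array(target)-p
    print('t %.2f'%s['time'],'tcp',np.round(p,4),'yaw %.2f'%yaw(M),'tilt',np.round(M[:,1],3),'q6 %.2f'%s['qpos'][5],'| turn wy total %.4f'%(-dy/180),'after-turn shift xyz',np.round([w@x/.08,w@y/.08,w@z/.08],3))
    v=M.T@w/.08;print('  present-axes shift',np.round(v,3))
V0=np.array([.581,.009]);A=np.radians(13.4)
def vw(x,y,z): return np.array([V0[0]+x*np.cos(A)-y*np.sin(A),V0[1]+x*np.sin(A)+y*np.cos(A),z])
E
python3 - <<'E'
from h import *
go([.625,.041,.22],76)
go([.625,.041,.22],103.4)
E
```

```text
t 1.50 tcp [ 0.1402 -0.5834  0.197 ] yaw -76.49 tilt [ 0. -0. -1.] q6 1.35 | turn wy total 0.1528 after-turn shift xyz [-3.992 -0.287 -9.04 ]
  present-axes shift [-7.716 -0.288 -6.174]
t 1.50 tcp [ 0.1402 -0.5834  0.197 ] yaw -76.49 tilt [ 0. -0. -1.] q6 1.35 | turn wy total 0.0006 after-turn shift xyz [-7.704 -0.287 -6.188]
  present-axes shift [-7.716 -0.288 -6.174]
```

Call:
move_arm([
  [1, 0, -0.05, 0, 0, -0.0385, 0],
  [1, 0, -0.05, 0, 0, -0.0385, 0],
  [1, 0, -0.05, 0, 0, -0.0385, 0],
  [1, 0, -0.05, 0, 0, -0.0385, 0],
  [1, 0, -0.05, 0, 0, -0.0385, 0],
  [1, 0, -0.05, 0, 0, -0.0385, 0],
  [1, 0, 0, 0, 0, -0.0385, 0],
  [1, 0, 0, 0, 0, -0.0385, 0],
  [1, 0, 0, 0, 0, -0.0385, 0],
  [1, 0, 0, 0, 0, -0.0385, 0],
])

```text
time: 2.33
tcp_pos: [0.1402, -0.5834, 0.2211]
eef_rot: [0.469, -0.529, 0.529, -0.469]
contact_force: [0.6, 0.6, -0.5]
opening: 0.0854
```

Call:
move_arm([
  [1, 0, 0, 0, 0, -0.0385, 0],
  [1, 0, 0, 0, 0, -0.0385, 0],
  [1, 0, 0, 0, 0, -0.0385, 0],
  [1, 0, 0, 0, 0, -0.0385, 0],
  [1, 0, 0, 0, 0, -0.0385, 0],
  [1, 0, 0, 0, 0, -0.0385, 0],
  [1, 0, 0, 0, 0, -0.0385, 0],
  [1, 0, 0, 0, 0, -0.0385, 0],
  [1, 0, 0, 0, 0, -0.0385, 0],
  [1, 0, 0, 0, 0, -0.0385, 0],
])

```text
time: 3.17
tcp_pos: [0.1402, -0.5834, 0.221]
eef_rot: [0.687, -0.168, 0.168, -0.687]
contact_force: [0.2, -0.1, 0.2]
opening: 0.0851
```

Run:
```python
from h import *
go([.625,.041,.22],76)
```

```text
t 3.17 tcp [ 0.1402 -0.5834  0.221 ] yaw 62.45 tilt [ 0. -0. -1.] q6 -1.07 | turn wy total -0.0753 after-turn shift xyz [3.992 0.013 9.039]
  present-axes shift [1.763 0.012 9.723]
```

Call:
move_arm([
  [1, 0, 0, 0, 0, -0.038, 0],
  [1, 0, 0, 0, 0, -0.037, 0],
  [1, 0.2, 0, 0.452, 0, 0, 0],
  [1, 0.2, 0, 0.452, 0, 0, 0],
  [1, 0.2, 0, 0.452, 0, 0, 0],
  [1, 0.2, 0, 0.452, 0, 0, 0],
  [1, 0.2, 0, 0.452, 0, 0, 0],
  [1, 0.2, 0, 0.452, 0, 0, 0],
  [1, 0.2, 0, 0.452, 0, 0, 0],
  [1, 0.2, 0, 0.452, 0, 0, 0],
])

```text
time: 4.0
tcp_pos: [0.3369, -0.3334, 0.2212]
eef_rot: [0.702, -0.089, 0.089, -0.701]
contact_force: [1.1, -0.7, -0.5]
opening: 0.0855
```

Call:
move_arm([
  [1, 0.2, 0, 0.452, 0, 0, 0],
  [1, 0.2, 0, 0.452, 0, 0, 0],
  [1, 0.2, 0, 0.452, 0, 0, 0],
  [1, 0.2, 0, 0.452, 0, 0, 0],
  [1, 0.2, 0, 0.452, 0, 0, 0],
  [1, 0.2, 0, 0.452, 0, 0, 0],
  [1, 0.2, 0, 0.452, 0, 0, 0],
  [1, 0.2, 0, 0.452, 0, 0, 0],
  [1, 0.2, 0, 0.452, 0, 0, 0],
  [1, 0.2, 0, 0.452, 0, 0, 0],
])

```text
time: 4.83
tcp_pos: [0.5819, -0.0226, 0.2211]
eef_rot: [0.702, -0.088, 0.089, -0.701]
contact_force: [0.4, -0.7, 0.3]
opening: 0.0859
```

Run:
```python
from h import *
go([.625,.041,.102],76)
p,d=grab_frame('wrist');cv2.imwrite('pics/w1.png',p[...,::-1])
for t in('jar','fixed_jaw','jaw'):
    for s in silhouettes(t,'wrist')[:1]:
        P=cloud('wrist',s['pixels'],d);print(t,s['score'],len(P))
        if len(P): zt=np.percentile(P[:,2],90);T=P[P[:,2]>zt-.008];print(zt,T.mean(0),rect(T))
```

```text
t 4.83 tcp [ 0.5819 -0.0226  0.2211] yaw 75.62 tilt [ 0.001 -0.    -1.   ] q6 -0.01 | turn wy total -0.0021 after-turn shift xyz [0.33  1.489 0.901]
  present-axes shift [0.323 1.489 0.904]
jar 0.56 2481
0.1366008108107644 [0.62375106 0.04317663 0.13565452] (array([625.1,  43.7]), array([33.4, 32. ]), 26.32)
fixed_jaw 0.85 3186
0.09195069643569427 [0.66778353 0.02591543 0.09104096] (array([654.8,  27.3]), array([ 54.4, 101.1]), 15.42)
jaw 0.63 5152
0.09258578187104136 [0.58523691 0.0105688  0.09130587] (array([585.8,   9.6]), array([38.5, 99.1]), 12.78)
```

View pics/w1.png

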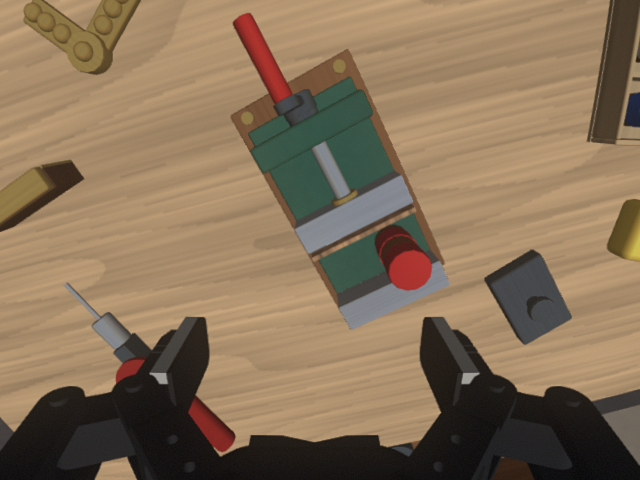

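Call:
move_arm([
  [1, 0.11, 0, 0.305, 0, 0, 0],
  [1, 0.11, 0, 0.305, 0, 0, 0],
  [1, 0.11, 0, 0.305, 0, 0, 0],
  [1, 0, 0.21, 0, 0, 0, 0],
  [1, 0, 0.21, 0, 0, 0, 0],
  [1, 0, 0.21, 0, 0, 0, 0],
  [1, 0, 0.21, 0, 0, 0, 0],
  [1, 0, 0.21, 0, 0, 0, 0],
  [1, 0, 0.21, 0, 0, 0, 0],
  [1, 0, 0.21, 0, 0, 0, 0],
])

```text
time: 5.87
tcp_pos: [0.6243, 0.038, 0.1031]
eef_rot: [0.702, -0.089, 0.089, -0.701]
contact_force: [0.4, 0.4, -0.3]
opening: 0.0854
```

Call:
move_arm([
  [0, 0, 0, 0, 0, 0, 0],
  [0, 0, 0, 0, 0, 0, 0],
  [0, 0, 0, 0, 0, 0, 0],
  [0, 0, 0, 0, 0, 0, 0],
  [0, 0, 0, 0, 0, 0, 0],
  [0, 0, 0, 0, 0, 0, 0],
  [0, 0, 0, 0, 0, 0, 0],
  [0, 0, 0, 0, 0, 0, 0],
  [0, 0, 0, 0, 0, 0, 0],
  [0, 0, 0, 0, 0, 0, 0],
], squeeze=30)

```text
time: 6.7
tcp_pos: [0.6247, 0.0399, 0.1034]
eef_rot: [0.702, -0.089, 0.089, -0.702]
contact_force: [0.0, 0.4, -1.0]
opening: -0.0002
```

Call:
move_arm([
  [0, 0, -0.1, 0, 0, 0, 0],
  [0, 0, -0.1, 0, 0, 0, 0],
  [0, 0, -0.15, 0, 0, 0, 0],
  [0, 0, -0.15, 0, 0, 0, 0],
  [0, 0, -0.15, 0, 0, 0, 0],
  [0, 0, -0.15, 0, 0, 0, 0],
  [0, 0, -0.15, 0, 0, 0, 0],
  [0, 0, -0.15, 0, 0, 0, 0],
  [0, 0, -0.1, 0, 0, 0, 0],
  [0, 0, 0, 0, 0, 0, 0],
])

```text
time: 7.53
tcp_pos: [0.6256, 0.0396, 0.2019]
eef_rot: [0.702, -0.088, 0.09, -0.701]
contact_force: [0.2, -0.3, 0.7]
opening: 0.0004
```

Run:
```python
from h import *
go([.4455,.347,.17],76)
p,d=grab_frame('wrist');cv2.imwrite('pics/w2.png',p[...,::-1])
p,d=grab_frame('scene');cv2.imwrite('pics/s2.png',p[100:340,200:520,::-1])
for s in silhouettes('jar','scene')[:1]:
        P=cloud('scene',s['pixels'],d);print(s['score'],s['centre'],P.mean(0),P.min(0),P.max(0))
```

```text
t 7.53 tcp [0.6256 0.0396 0.2019] yaw 75.61 tilt [ 0.003 -0.001 -1.   ] q6 0.11 | turn wy total -0.0022 after-turn shift xyz [-3.114  0.399  3.183]
  present-axes shift [-3.137  0.39   3.162]
0.94 [313.5, 258.8] [0.62879004 0.04699138 0.11361371] [0.59042604 0.01127152 0.05755016] [0.64360782 0.05961604 0.14097125]
```

View pics/s2.png

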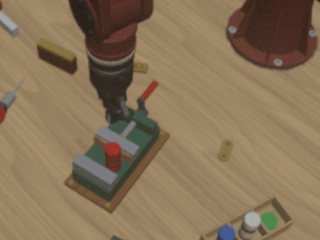

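The fingers shut on nothing (opening 0), and the jar still stands in the vise. I'll compare the reported TCP with what the cameras see.

Run:
```python
from h import *
s,p,M=now()
print(p,'scene px of TCP',proj('scene',[p,p-[0,0,.05],[.6255,.042,.137]]),'wrist px of TCP',proj('wrist',[p,p-.02*M[:,1],[.6255,.042,.137]]))
c=calibration('wrist');Rm=cv2.Rodrigues(c['rvec'])[0];print('wrist cam pos',-Rm.T@c['tvec'],'fwd',Rm[2])
p_,d=grab_frame('scene')
# metal of gripper near TCP: local depth -> world around TCP pixel
a=proj('scene',[p])[0].astype(int);m=np.zeros((480,640),bool);m[a[1]-40:a[1]+40:16,a[0]-48:a[0]+48:16]=1
P=cloud('scene',m,d);print(np.round(P,3)[P[:,2]>.13])
```

```text
[0.62445324 0.03983951 0.19875059] scene px of TCP [[311.94694964 230.75411134]
 [312.1862764  244.47744651]
 [312.56710715 248.50422404]] wrist px of TCP [[314.2296748  285.33022729]
 [314.25572225 303.29442552]
 [317.67773751 247.52481976]]
wrist cam pos [0.5453772  0.05997605 0.37612056] fwd [ 0.30804292 -0.07874128 -0.94810831]
[[0.65  0.069 0.377]
 [0.636 0.051 0.302]
 [0.633 0.047 0.244]
 [0.636 0.049 0.135]]
```

View pics/w2.png

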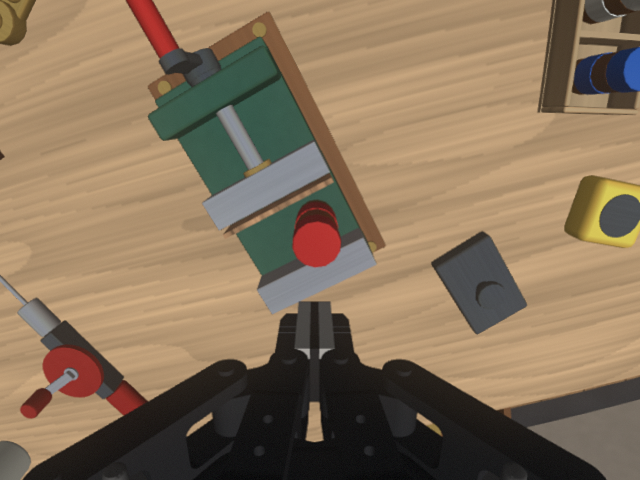

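Run:
```python
from h import *
s,p,M=now()
for n in('wrist','scene'):
    _,d=grab_frame(n)
    r,Rm,t=rays(n,np.stack(np.meshgrid(np.arange(640),np.arange(480)),-1).reshape(-1,2))
    W=((r*d.reshape(-1,1)-t)@Rm);L=(W-p)@M
    ok=(d.ravel()>0)&(np.abs(L[:,0])<.04)&(np.abs(L[:,2])<.06)&(L[:,1]<.04)&(L[:,1]>-.12)
    q=L[ok];print(n,len(q),'ymax',np.percentile(q[:,1],[50,90,99,100]) if len(q) else '')
    for y0 in np.arange(-.12,.04,.01):
        k=q[(q[:,1]>=y0)&(q[:,1]<y0+.01)]
        if len(k):print('%.2f'%y0,len(k),np.round(k.min(0)[[0,2]],3),np.round(k.max(0)[[0,2]],3))
print(read_state())
```

```text
wrist 45047 ymax [-0.10338995 -0.07971968 -0.04574024 -0.03724243]
-0.12 14110 [-0.018 -0.06 ] [0.003 0.06 ]
-0.11 11340 [-0.018 -0.055] [0.011 0.053]
-0.10 9117 [-0.017 -0.045] [0.011 0.045]
-0.09 5876 [-0.014 -0.038] [0.012 0.038]
-0.08 1788 [-0.014 -0.029] [0.012 0.029]
-0.07 1014 [-0.012 -0.014] [-0.006  0.013]
-0.06 984 [-0.012 -0.014] [-0.006  0.013]
-0.05 752 [-0.012 -0.014] [-0.006  0.013]
-0.04 66 [-0.011 -0.006] [-0.01   0.006]
scene 338 ymax [-0.08972446 -0.04958455 -0.03724474 -0.03361264]
-0.12 58 [-0.012 -0.018] [0.017 0.059]
-0.11 60 [ 0.005 -0.017] [0.018 0.051]
-0.10 50 [-0.008 -0.04 ] [0.016 0.042]
-0.09 73 [-0.009 -0.035] [0.013 0.033]
-0.08 19 [ 0.008 -0.013] [0.014 0.014]
-0.07 14 [ 0.007 -0.007] [0.011 0.007]
-0.06 28 [ 0.002 -0.008] [0.011 0.014]
-0.05 29 [-0.007 -0.01 ] [0.011 0.014]
-0.04 7 [-0.002 -0.001] [0.01  0.009]
{'time': 7.8333, 'qpos': array([-1.44879273e-01,  1.85724433e-01,  1.88660417e-01,  1.57515081e+00,
       -7.68661737e-05,  1.06234166e-01]), 'dq': array([ 0.00043847, -0.002269  ,  0.00114477,  0.00013899, -0.00011476,
        0.0013006 ]), 'tau': array([ 3.87969660e-03, -5.99403298e+01,  5.05431354e+01,  8.85454821e-03,
       -8.31507987e-04,  9.23496117e-06]), 'tcp_pos': array([0.62423318, 0.03986935, 0.19841934]), 'eef_rot': array([ 0.70155782, -0.08905083,  0.08804694, -0.70152285]), 'contact_force': array([-0.83632992, -0.68966694,  0.28471908]), 'wrist_torque': array([ 0.00975307, -0.01748736,  0.00432608]), 'opening': 0.0003125565285849836}
```

Both cameras show the real fingertips about 36 mm short of the reported TCP, along the tool axis. Sideways they agree with it. I'll correct for this: reported z = true tip z − 0.036. First I'll open and try the grasp again.

Call:
move_arm([
  [1, 0, 0, 0, 0, 0, 0],
  [1, 0, 0, 0, 0, 0, 0],
  [1, 0, 0, 0, 0, 0, 0],
  [1, 0, 0, 0, 0, 0, 0],
  [1, 0, 0, 0, 0, 0, 0],
  [1, 0, 0, 0, 0, 0, 0],
  [1, 0, 0.15, 0, 0, 0, 0],
  [1, 0, 0.25, 0, 0, 0, 0],
  [1, 0, 0.25, 0, 0, 0, 0],
  [1, 0, 0.2, 0.02, 0, 0, 0],
])

```text
time: 8.67
tcp_pos: [0.6244, 0.0413, 0.1289]
eef_rot: [0.702, -0.089, 0.088, -0.701]
contact_force: [-0.9, -0.3, -0.8]
opening: 0.0854
```

Call:
move_arm([
  [1, 0, 0.15, 0, 0, 0, 0],
  [1, 0, 0.15, 0, 0, 0, 0],
  [1, 0, 0.15, 0, 0, 0, 0],
  [1, 0, 0.15, 0, 0, 0, 0],
  [1, 0, 0.12, 0, 0, 0, 0],
  [1, 0, 0.05, 0, 0, 0, 0],
  [1, 0, 0, 0, 0, 0, 0],
  [1, 0, 0, 0, 0, 0, 0],
  [1, 0, 0, 0, 0, 0, 0],
  [1, 0, 0, 0, 0, 0, 0],
])

```text
time: 9.5
tcp_pos: [0.6257, 0.0413, 0.0707]
eef_rot: [0.702, -0.088, 0.089, -0.702]
contact_force: [0.6, -0.7, 0.4]
opening: 0.0853
```

Call:
move_arm([
  [0, 0, 0, 0, 0, 0, 0],
  [0, 0, 0, 0, 0, 0, 0],
  [0, 0, 0, 0, 0, 0, 0],
  [0, 0, 0, 0, 0, 0, 0],
  [0, 0, 0, 0, 0, 0, 0],
  [0, 0, 0, 0, 0, 0, 0],
  [0, 0, 0, 0, 0, 0, 0],
  [0, 0, 0, 0, 0, 0, 0],
  [0, 0, 0, 0, 0, 0, 0],
  [0, 0, 0, 0, 0, 0, 0],
], squeeze=30)

```text
time: 10.33
tcp_pos: [0.6252, 0.0413, 0.07]
eef_rot: [0.702, -0.088, 0.089, -0.701]
contact_force: [-0.6, -0.0, 3.0]
opening: 0.033
```

Call:
move_arm([
  [0, 0, -0.06, 0, 0, 0, 0],
  [0, 0, -0.12, 0, 0, 0, 0],
  [0, 0, -0.16, 0, 0, 0, 0],
  [0, 0, -0.16, 0, 0, 0, 0],
  [0, 0, -0.16, 0, 0, 0, 0],
  [0, 0, -0.16, 0, 0, 0, 0],
  [0, 0, -0.12, 0, 0, 0, 0],
  [0, 0, -0.06, 0, 0, 0, 0],
  [0, 0, 0, 0, 0, 0, 0],
  [0, 0, 0, 0, 0, 0, 0],
])

```text
time: 11.17
tcp_pos: [0.6251, 0.0413, 0.1497]
eef_rot: [0.702, -0.089, 0.089, -0.702]
contact_force: [-0.8, 0.8, -2.5]
opening: 0.0331
```

Run:
```python
from h import *
go([.4455,.347,.15],76)
```

```text
t 11.17 tcp [0.6251 0.0413 0.1497] yaw 75.61 tilt [-0. -0. -1.] q6 0.11 | turn wy total -0.0022 after-turn shift xyz [-3.102 -0.004  3.164]
  present-axes shift [-3.124 -0.004  3.143]
```

Call:
move_arm([
  [0, -0.08, 0, 0.08, 0, 0, 0],
  [0, -0.16, 0, 0.16, 0, 0, 0],
  [0, -0.2, 0, 0.2, 0, 0, 0],
  [0, -0.2, 0, 0.2, 0, 0, 0],
  [0, -0.2, 0, 0.2, 0, 0, 0],
  [0, -0.2, 0, 0.2, 0, 0, 0],
  [0, -0.2, 0, 0.2, 0, 0, 0],
  [0, -0.2, 0, 0.2, 0, 0, 0],
  [0, -0.2, 0, 0.2, 0, 0, 0],
  [0, -0.2, 0, 0.2, 0, 0, 0],
])

```text
time: 12.0
tcp_pos: [0.5173, 0.2217, 0.1488]
eef_rot: [0.702, -0.089, 0.088, -0.701]
contact_force: [0.9, 0.2, -1.3]
opening: 0.033
```

Call:
move_arm([
  [0, -0.2, 0, 0.2, 0, 0, 0],
  [0, -0.2, 0, 0.2, 0, 0, 0],
  [0, -0.2, 0, 0.2, 0, 0, 0],
  [0, -0.2, 0, 0.2, 0, 0, 0],
  [0, -0.2, 0, 0.2, 0, 0, 0],
  [0, -0.16, 0, 0.16, 0, 0, 0],
  [0, -0.08, 0, 0.08, 0, 0, 0],
  [0, -0.04, 0, 0.06, 0, 0, 0],
  [0, 0, 0, 0, 0, 0, 0],
  [0, 0, 0, 0, 0, 0, 0],
])

```text
time: 12.83
tcp_pos: [0.4458, 0.3463, 0.1494]
eef_rot: [0.702, -0.089, 0.088, -0.701]
contact_force: [0.2, -0.3, -0.9]
opening: 0.0327
```

Run:
```python
from h import *
go([.4455,.347,.017],76)
p,d=grab_frame('top')
for t in('cell_pad','jar','jar_white','jar_blue','crate'):
    for s in silhouettes(t,'top')[:1]:
        P=cloud('top',s['pixels'],d);zt=np.percentile(P[:,2],95);T=P[P[:,2]>zt-.008];print(t,round(s['score'],2),len(P),zt,T.mean(0),rect(T))
p,d=grab_frame('scene');cv2.imwrite('pics/s3.png',cv2.resize(p[200:400,320:540,::-1],None,fx=2.5,fy=2.5))
for s in silhouettes('jar','scene')[:1]:
        P=cloud('scene',s['pixels'],d);print(s['score'],s['centre'],P.mean(0),np.percentile(P[:,2],[2,98]))
```

```text
t 12.83 tcp [0.4458 0.3463 0.1494] yaw 75.61 tilt [-0.    -0.001 -1.   ] q6 0.68 | turn wy total -0.0022 after-turn shift xyz [-0.006  1.655  0.007]
  present-axes shift [-0.006  1.655  0.008]
cell_pad 0.78 313 0.011794452199718442 [0.44578545 0.34583434 0.0084191 ] (array([445.8, 345.1]), array([37. , 39.1]), 76.76)
jar 0.72 407 0.08300280422835092 [0.56583096 0.31499953 0.08015351] (array([566. , 315.1]), array([31.5, 32.1]), 32.39)
jar_white 0.67 415 0.0833363926488602 [0.50598129 0.33015211 0.08016042] (array([506.4, 330.8]), array([32.8, 32.6]), 87.9)
jar_blue 0.88 363 0.08309291071386801 [0.56514433 0.31429478 0.08021335] (array([565.2, 314.5]), array([29.2, 30.5]), 74.6)
crate 0.64 2178 0.05283174277234557 [ 0.74439156 -0.29543431  0.05957713] (array([ 742.7, -281.6]), array([40.6, 74.6]), 21.13)
0.81 [488.5, 283.7] [0.45030724 0.34344916 0.18042695] [-0.00031844  0.21874833]
```

View pics/s3.png

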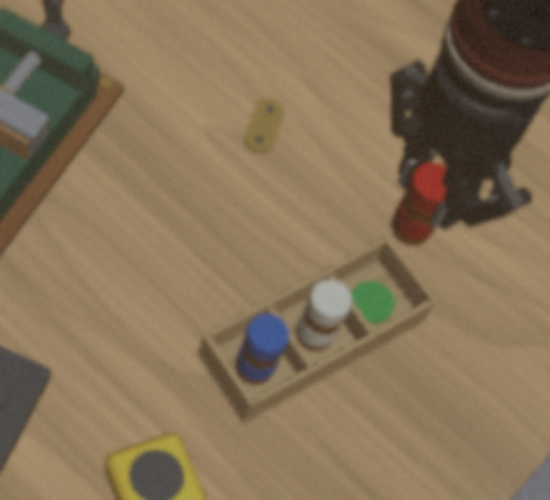

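Call:
move_arm([
  [0, 0, 0.1, 0, 0, 0, 0],
  [0, 0, 0.2, 0, 0, 0, 0],
  [0, 0, 0.25, 0, 0, 0, 0],
  [0, 0, 0.25, 0, 0, 0, 0],
  [0, 0, 0.25, 0, 0, 0, 0],
  [0, 0, 0.25, 0, 0, 0, 0],
  [0, 0, 0.15, 0, 0, 0, 0],
  [0, 0, 0.1, 0, 0, 0, 0],
  [0, 0, 0.06, 0, 0, 0, 0],
  [0, 0, 0.03, 0, 0, 0, 0],
])

```text
time: 14.07
tcp_pos: [0.4458, 0.3467, 0.0183]
eef_rot: [0.702, -0.089, 0.089, -0.701]
contact_force: [0.5, 0.4, -0.4]
opening: 0.033
```

Call:
move_arm([
  [0, 0, 0.01, 0, 0, 0, 0],
  [0, 0, 0.01, 0, 0, 0, 0],
  [0, 0, 0.0, 0, 0, 0, 0],
  [0, 0, 0, 0, 0, 0, 0],
  [0.55, 0, 0, 0, 0, 0, 0],
  [0.55, 0, 0, 0, 0, 0, 0],
  [0.8, 0, 0, 0, 0, 0, 0],
  [0.8, 0, 0, 0, 0, 0, 0],
  [1, 0, 0, 0, 0, 0, 0],
  [1, 0, 0, 0, 0, 0, 0],
])

```text
time: 14.9
tcp_pos: [0.4458, 0.3467, 0.017]
eef_rot: [0.702, -0.089, 0.089, -0.702]
contact_force: [0.3, -0.1, 1.1]
opening: 0.0855
```

Call:
move_arm([
  [1, 0, 0, 0, 0, 0, 0],
  [1, 0, -0.05, 0, 0, 0, 0],
  [1, 0, -0.1, 0, 0, 0, 0],
  [1, 0, -0.3, 0, 0, 0, 0],
  [1, 0, -0.3, 0, 0, 0, 0],
  [1, 0, -0.3, 0, 0, 0, 0],
  [1, 0, -0.3, 0, 0, 0, 0],
  [1, 0, -0.3, 0, 0, 0, 0],
  [1, 0, -0.1, 0, 0, 0, 0],
  [1, 0, 0, 0, 0, 0, 0],
])

```text
time: 15.73
tcp_pos: [0.4472, 0.3474, 0.1601]
eef_rot: [-0.701, 0.087, -0.09, 0.702]
contact_force: [-0.2, -0.1, -0.2]
opening: 0.0854
```

Run:
```python
from h import *
p,d=grab_frame('top')
for n in ('top','scene'):
  p,d=grab_frame(n)
  for t in('jar','moulding'):
    for s in silhouettes(t,n)[:1]:
        P=cloud(n,s['pixels'],d);zt=np.percentile(P[:,2],95);T=P[P[:,2]>zt-.008];print(t,round(s['score'],2),len(P),zt,T.mean(0),rect(T))
cv2.imwrite('pics/s4.png',cv2.resize(p[200:400,320:540,::-1],None,fx=2,fy=2))
go([.499,-.3125,.17],14.8)
```

```text
moulding 0.96 842 0.06364570372488444 [ 0.49781372 -0.31227229  0.06006822] (array([ 498.3, -313.5]), array([ 23.9, 109.3]), 14.79)
jar 0.88 439 0.08477312745544688 [0.44682915 0.34587275 0.08234716] (array([445.8, 345.7]), array([32.7, 30.6]), 7.3)
moulding 0.64 831 0.06210658568967855 [ 0.50038595 -0.31220446  0.05908873] (array([ 500.4, -314.3]), array([ 29.3, 112.9]), 13.5)
t 16.08 tcp [0.4451 0.3464 0.1556] yaw 75.61 tilt [-0.002 -0.001 -1.   ] q6 0.68 | turn wy total 0.3378 after-turn shift xyz [ 8.135 -0.179 -1.452]
  present-axes shift [ 2.7   -0.173 -7.811]
```

View pics/s4.png

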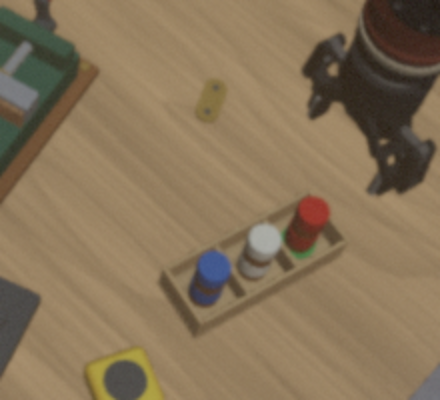

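The red jar now stands upright on the disc (top at 445.8, 345.7 mm, z 0.084). Next is the moulding.

Call:
move_arm([
  [1, 0, 0, 0, 0, 0.0375, 0],
  [1, 0, 0, 0, 0, 0.0375, 0],
  [1, 0, 0, 0, 0, 0.0375, 0],
  [1, 0, 0, 0, 0, 0.0375, 0],
  [1, 0, 0, 0, 0, 0.0375, 0],
  [1, 0, 0, 0, 0, 0.0375, 0],
  [1, 0, 0, 0, 0, 0.0375, 0],
  [1, 0, 0, 0, 0, 0.0375, 0],
  [1, 0, 0, 0, 0, 0.0375, 0],
  [1, 0, -0.1, 0, 0, 0, 0],
])

```text
time: 16.92
tcp_pos: [0.4446, 0.3462, 0.163]
eef_rot: [0.56, -0.433, 0.432, -0.558]
contact_force: [0.1, 0.4, 0.2]
opening: 0.0855
```

Call:
move_arm([
  [1, 0.48, 0, -0.085, 0, 0, 0],
  [1, 0.48, 0, -0.085, 0, 0, 0],
  [1, 0.48, 0, -0.085, 0, 0, 0],
  [1, 0.48, 0, -0.085, 0, 0, 0],
  [1, 0.48, 0, -0.085, 0, 0, 0],
  [1, 0.48, 0, -0.085, 0, 0, 0],
  [1, 0.48, 0, -0.085, 0, 0, 0],
  [1, 0.48, 0, -0.085, 0, 0, 0],
  [1, 0.48, 0, -0.085, 0, 0, 0],
  [1, 0.48, 0, -0.085, 0, 0, 0],
])

```text
time: 17.75
tcp_pos: [0.4782, -0.0438, 0.1654]
eef_rot: [-0.561, 0.43, -0.43, 0.561]
contact_force: [0.1, 0.4, 0.5]
opening: 0.0854
```

Call:
move_arm([
  [1, 0.48, 0, -0.085, 0, 0, 0],
  [1, 0.48, 0, -0.085, 0, 0, 0],
  [1, 0.48, 0, -0.085, 0, 0, 0],
  [1, 0.48, 0, -0.085, 0, 0, 0],
  [1, 0.48, 0, -0.085, 0, 0, 0],
  [1, 0.4, 0, -0.085, 0, 0, 0],
  [1, 0.3, 0, -0.05, 0, 0, 0],
  [1, 0.2, 0, -0.04, 0, 0, 0],
  [1, 0, 0, 0, 0, 0, 0],
  [1, 0, 0, 0, 0, 0, 0],
])

```text
time: 18.58
tcp_pos: [0.4995, -0.3097, 0.1648]
eef_rot: [-0.561, 0.431, -0.43, 0.561]
contact_force: [0.4, 0.5, -0.1]
opening: 0.0852
```

Run:
```python
from h import *
go([.499,-.3135,.0],14.8)
p,d=grab_frame('wrist');s,tp,M=now()
for s in silhouettes('moulding','wrist')[:1]:
        P=cloud('wrist',s['pixels'],d);zt=np.percentile(P[:,2],90);T=P[P[:,2]>zt-.006];print(round(s['score'],2),len(P),zt,T.mean(0),rect(T))
```

```text
t 18.58 tcp [ 0.4995 -0.3097  0.1648] yaw 14.96 tilt [-0.001  0.001 -1.   ] q6 0.53 | turn wy total 0.0009 after-turn shift xyz [ 0.044  2.06  -0.017]
  present-axes shift [ 0.046  2.06  -0.017]
0.81 4244 0.061336125795309566 [ 0.49915919 -0.30950386  0.06036848] (array([ 500.1, -312.8]), array([ 24. , 109.1]), 14.73)
```

Call:
move_arm([
  [1, 0.04, 0.2, 0, 0, 0, 0],
  [1, 0, 0.35, 0, 0, 0, 0],
  [1, 0, 0.35, 0, 0, 0, 0],
  [1, 0, 0.35, 0, 0, 0, 0],
  [1, 0, 0.3, 0, 0, 0, 0],
  [1, 0, 0.2, 0, 0, 0, 0],
  [1, 0, 0.15, 0, 0, 0, 0],
  [1, 0, 0.1, 0, 0, 0, 0],
  [1, 0, 0.06, 0, 0, 0, 0],
  [1, 0, 0, 0, 0, 0, 0],
])

```text
time: 19.52
tcp_pos: [0.5006, -0.312, -0.0]
eef_rot: [0.561, -0.431, 0.431, -0.561]
contact_force: [0.3, 0.1, 0.6]
opening: 0.0853
```

Call:
move_arm([
  [0, 0, 0, 0, 0, 0, 0],
  [0, 0, 0, 0, 0, 0, 0],
  [0, 0, 0, 0, 0, 0, 0],
  [0, 0, 0, 0, 0, 0, 0],
  [0, 0, 0, 0, 0, 0, 0],
  [0, 0, 0, 0, 0, 0, 0],
  [0, 0, 0, 0, 0, 0, 0],
  [0, 0, 0, 0, 0, 0, 0],
  [0, 0, 0, 0, 0, 0, 0],
  [0, 0, 0, 0, 0, 0, 0],
], squeeze=50)

```text
time: 20.35
tcp_pos: [0.5007, -0.3128, 0.0007]
eef_rot: [0.561, -0.431, 0.431, -0.56]
contact_force: [-2.5, 0.6, 5.2]
opening: 0.0234
```

Call:
move_arm([
  [0, 0, -0.1, 0, 0, 0, 0],
  [0, 0, -0.2, 0, 0, 0, 0],
  [0, 0, -0.3, 0, 0, 0, 0],
  [0, 0, -0.3, 0, 0, 0, 0],
  [0, 0, -0.3, 0, 0, 0, 0],
  [0, 0, -0.3, 0, 0, 0, 0],
  [0, 0, -0.2, 0, 0, 0, 0],
  [0, 0, -0.1, 0, 0, 0, 0],
  [0, 0, 0, 0, 0, 0, 0],
  [0, 0, 0, 0, 0, 0, 0],
])

```text
time: 21.18
tcp_pos: [0.5005, -0.3123, 0.1435]
eef_rot: [-0.56, 0.431, -0.431, 0.56]
contact_force: [0.7, -0.2, -4.1]
opening: 0.0231
```

Run:
```python
from h import *
for n in('top','scene'):
    p,d=grab_frame(n)
    for t in('fixed_jaw','jaw','moulding'):
        for s in silhouettes(t,n)[:1]:
            P=cloud(n,s['pixels'],d);q=P[:,:2]-V0;c,sn=np.cos(A),np.sin(A);L=np.c_[q@[c,sn],q@[-sn,c],P[:,2]]
            zt=np.percentile(P[:,2],90);T=L[np.abs(P[:,2]-(zt if t=='moulding' else .092))<.008]
            print(n,t,round(s['score'],2),len(P),'zt %.3f'%zt,'vise x range',np.round(np.percentile(T[:,0],[2,50,98]),3),'y',np.round(np.percentile(T[:,1],[2,50,98]),3),rect(T))
v=vw(.057,0,.15);print(v);go(v,13.4)
```

```text
top fixed_jaw 0.86 915 zt 0.094 vise x range [0.074 0.087 0.101] y [-0.047  0.001  0.049] (array([88. ,  0.4]), array([ 28.8, 100.1]), 0.63)
top jaw 0.61 1051 zt 0.095 vise x range [-0.011  0.005  0.023] y [-0.046  0.001  0.048] (array([5.1, 0.8]), array([99.7, 39. ]), 89.04)
top moulding 0.68 481 zt 0.205 vise x range [-0.165 -0.151 -0.142] y [-0.287 -0.258 -0.24 ] (array([-153.7, -264.4]), array([23.4, 50.9]), 3.13)
scene fixed_jaw 0.65 822 zt 0.093 vise x range [0.076 0.09  0.103] y [-0.046  0.003  0.05 ] (array([89.2,  0.8]), array([ 29.9, 100.6]), 0.22)
scene jaw 0.81 865 zt 0.093 vise x range [-0.007  0.01   0.026] y [-0.046  0.004  0.049] (array([7.8, 1.6]), array([99.4, 37.4]), 89.83)
scene moulding 0.96 707 zt 0.202 vise x range [-0.165 -0.152 -0.141] y [-0.291 -0.263 -0.241] (array([-153.3, -267.7]), array([26.4, 54.9]), 3.57)
[0.63644823 0.02220963 0.15      ]
t 21.58 tcp [ 0.5004 -0.3122  0.1436] yaw 14.86 tilt [-0.001  0.001 -1.   ] q6 0.53 | turn wy total 0.0081 after-turn shift xyz [-3.673 -0.079  2.623]
  present-axes shift [-3.605 -0.078  2.716]
```

Call:
move_arm([
  [0, 0, 0, 0, 0, 0.0065, 0],
  [0, -0.09, 0, 0.064, 0, 0, 0],
  [0, -0.18, 0, 0.127, 0, 0, 0],
  [0, -0.24, 0, 0.17, 0, 0, 0],
  [0, -0.24, 0, 0.17, 0, 0, 0],
  [0, -0.24, 0, 0.17, 0, 0, 0],
  [0, -0.24, 0, 0.17, 0, 0, 0],
  [0, -0.24, 0, 0.17, 0, 0, 0],
  [0, -0.24, 0, 0.17, 0, 0, 0],
  [0, -0.24, 0, 0.17, 0, 0, 0],
])

```text
time: 22.42
tcp_pos: [0.5714, -0.133, 0.1443]
eef_rot: [-0.556, 0.437, -0.437, 0.556]
contact_force: [-0.4, 1.2, -2.3]
opening: 0.023
```

Call:
move_arm([
  [0, -0.24, 0, 0.17, 0, 0, 0],
  [0, -0.24, 0, 0.17, 0, 0, 0],
  [0, -0.24, 0, 0.17, 0, 0, 0],
  [0, -0.24, 0, 0.17, 0, 0, 0],
  [0, -0.24, 0, 0.17, 0, 0, 0],
  [0, -0.24, 0, 0.17, 0, 0, 0],
  [0, -0.15, 0, 0.106, 0, 0, 0],
  [0, -0.09, 0, 0.064, 0, 0, 0],
  [0, -0.04, 0, 0.027, 0, 0, 0],
  [0, 0, 0, 0, 0, 0, 0],
])

```text
time: 23.25
tcp_pos: [0.6331, 0.0223, 0.1441]
eef_rot: [0.556, -0.437, 0.437, -0.556]
contact_force: [-0.8, 0.7, -2.3]
opening: 0.023
```

Run:
```python
from h import *
go(vw(.055,0,.0625),13.6)
for n in('wrist','scene'):
    p,d=grab_frame(n)
    cv2.imwrite(f'pics/{n}5.png',p[...,::-1])
    for t in('moulding',):
        for s in silhouettes(t,n)[:1]:
            P=cloud(n,s['pixels'],d);q=P[:,:2]-V0;c,sn=np.cos(A),np.sin(A);L=np.c_[q@[c,sn],q@[-sn,c],P[:,2]]
            zt=np.percentile(P[:,2],90);T=L[P[:,2]>zt-.01]
            print(n,t,round(s['score'],2),len(P),'z',np.percentile(P[:,2],[1,99]),'x',np.round(np.percentile(L[:,0],[2,50,98]),3),'y',np.round(np.percentile(L[:,1],[2,50,98]),3),rect(L))
```

```text
t 23.25 tcp [0.6331 0.0223 0.1441] yaw 13.72 tilt [-0. -0. -1.] q6 1.16 | turn wy total 0.0007 after-turn shift xyz [0.011 1.02  0.016]
  present-axes shift [0.011 1.02  0.016]
wrist moulding 0.85 16415 z [0.15315166 0.20516433] x [0.042 0.053 0.065] y [-0.039  0.021  0.054] (array([ 43.8, -96.2]), array([303.2,  45.3]), 82.47)
scene moulding 0.95 861 z [0.06003035 0.22050174] x [0.041 0.063 0.067] y [-0.054  0.024  0.054] (array([ 23.8, -18.1]), array([179.2, 110.4]), 41.82)
```

View pics/wrist5.png

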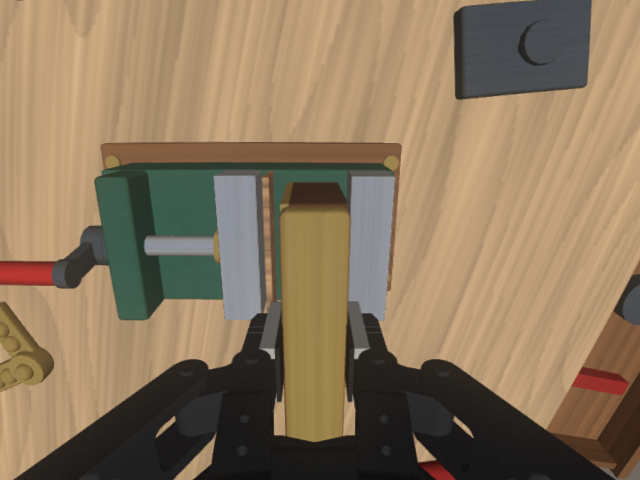

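The wrist view shows the moulding held square over the gap between the jaws (x 42–66, y ±54 mm in the vise frame). I'll lower it.

Call:
move_arm([
  [0, 0, 0.08, 0, 0, 0, 0],
  [0, 0, 0.12, 0, 0, 0, 0],
  [0, 0, 0.14, 0, 0, 0, 0],
  [0, 0, 0.14, 0, 0, 0, 0],
  [0, 0, 0.14, 0, 0, 0, 0],
  [0, 0, 0.14, 0, 0, 0, 0],
  [0, 0, 0.1, 0, 0, 0, 0],
  [0, 0, 0.07, 0, 0, 0, 0],
  [0, 0, 0.05, 0, 0, 0, 0],
  [0, 0, 0.015, 0, 0, 0, 0],
])

```text
time: 24.28
tcp_pos: [0.6328, 0.022, 0.0639]
eef_rot: [0.556, -0.437, 0.437, -0.556]
contact_force: [0.6, -0.2, -3.0]
opening: 0.0231
```

Call:
move_arm([
  [0, 0, 0.01, 0, 0, 0, 0],
  [0, 0, 0.005, 0, 0, 0, 0],
  [0, 0, 0, 0, 0, 0, 0],
  [0, 0, 0, 0, 0, 0, 0],
  [0, 0, 0, 0, 0, 0, 0],
  [0.45, 0, 0, 0, 0, 0, 0],
  [0.45, 0, 0, 0, 0, 0, 0],
  [0.7, 0, 0, 0, 0, 0, 0],
  [0.7, 0, 0, 0, 0, 0, 0],
  [1, 0, 0, 0, 0, 0, 0],
])

```text
time: 25.12
tcp_pos: [0.6332, 0.022, 0.0636]
eef_rot: [-0.556, 0.437, -0.437, 0.556]
contact_force: [0.3, 0.8, 0.3]
opening: 0.0703
```

Call:
move_arm([
  [1, 0, 0, 0, 0, 0, 0],
  [1, 0, 0, 0, 0, 0, 0],
  [1, 0, 0, 0, 0, 0, 0],
  [1, 0, -0.1, 0, 0, 0, 0],
  [1, 0, -0.2, 0, 0, 0, 0],
  [1, 0, -0.3, 0, 0, 0, 0],
  [1, 0, -0.3, 0, 0, 0, 0],
  [1, 0, -0.3, 0, 0, 0, 0],
  [1, 0, -0.1, 0, 0, 0, 0],
  [1, 0, 0, 0, 0, 0, 0],
])

```text
time: 25.95
tcp_pos: [0.6346, 0.0217, 0.1706]
eef_rot: [-0.555, 0.435, -0.438, 0.557]
contact_force: [-0.2, 0.0, -0.3]
opening: 0.0854
```

Run:
```python
from h import *
c,sn=np.cos(A),np.sin(A)
for n in('top','scene','wrist'):
    p,d=grab_frame(n)
    for t in('moulding','crank_grip'):
        for s in silhouettes(t,n)[:1]:
            P=cloud(n,s['pixels'],d);q=P[:,:2]-V0;L=np.c_[q@[c,sn],q@[-sn,c],P[:,2]]
            zt=np.percentile(P[:,2],90);T=L[np.abs(P[:,2]-zt)<.007]
            print(n,t,round(s['score'],2),len(P),'zt %.3f'%zt,'x',np.round(np.percentile(T[:,0],[2,50,98]),3),'y',np.round(np.percentile(T[:,1],[2,50,98]),3),rect(T))
v=vw(-.140,-.006,.22);print(v);go(v,103.4)
```

```text
top moulding 0.68 156 zt 0.124 x [0.041 0.049 0.061] y [-0.053 -0.045 -0.036] (array([ 51. , -44.6]), array([21.6, 17.9]), 0.12)
scene moulding 0.78 1047 zt 0.122 x [0.042 0.056 0.066] y [-0.048  0.011  0.054] (array([54. ,  0.6]), array([ 25.4, 108.6]), 1.34)
scene crank_grip 0.74 265 zt 0.123 x [-0.158 -0.124 -0.093] y [-0.012 -0.003  0.003] (array([-125.8,   -4.5]), array([67.3, 16.5]), 0.26)
wrist moulding 0.7 6564 zt 0.124 x [0.043 0.054 0.066] y [-0.051  0.006  0.053] (array([54.1, -0.4]), array([ 24. , 108.6]), 0.34)
wrist crank_grip 0.57 3184 zt 0.124 x [-0.154 -0.119 -0.092] y [-0.013 -0.004  0.002] (array([-124.3,   -4.1]), array([17.9, 66.2]), 87.71)
[ 0.44620186 -0.02928136  0.22      ]
t 26.40 tcp [0.6327 0.022  0.1666] yaw 13.69 tilt [-0.001  0.    -1.   ] q6 1.16 | turn wy total -0.4984 after-turn shift xyz [-2.416 -0.668 -0.084]
  present-axes shift [ 0.071 -0.665 -2.417]
```

Call:
move_arm([
  [1, 0, 0, 0, 0, -0.0385, 0],
  [1, 0, 0, 0, 0, -0.0385, 0],
  [1, 0, 0, 0, 0, -0.0385, 0],
  [1, 0, 0, 0, 0, -0.0385, 0],
  [1, 0, 0, 0, 0, -0.0385, 0],
  [1, 0, 0, 0, 0, -0.0385, 0],
  [1, 0, 0, 0, 0, -0.0385, 0],
  [1, 0, 0, 0, 0, -0.0385, 0],
  [1, 0, 0, 0, 0, -0.0385, 0],
  [1, 0, 0, 0, 0, -0.0385, 0],
])

```text
time: 27.23
tcp_pos: [0.6329, 0.022, 0.1671]
eef_rot: [0.706, -0.041, 0.041, -0.706]
contact_force: [0.3, 0.6, -1.0]
opening: 0.0854
```

Call:
move_arm([
  [1, 0, 0, 0, 0, -0.0385, 0],
  [1, 0, 0, 0, 0, -0.0385, 0],
  [1, 0, 0, 0, 0, -0.0365, 0],
  [1, -0.35, 0, 0, 0, 0, 0],
  [1, -0.4, 0, 0, 0, 0, 0],
  [1, -0.4, 0, 0, 0, 0, 0],
  [1, -0.4, 0, 0, 0, 0, 0],
  [1, -0.4, 0, 0, 0, 0, 0],
  [1, -0.3, 0, 0, 0, 0, 0],
  [1, -0.15, 0, 0, 0, 0, 0],
])

```text
time: 28.07
tcp_pos: [0.4441, -0.0228, 0.1672]
eef_rot: [0.702, 0.082, -0.083, -0.702]
contact_force: [0.6, 0.7, 0.1]
opening: 0.0855
```

Run:
```python
from h import *
c,sn=np.cos(A),np.sin(A)
go(vw(-.142,-.0043,.065),103.5)
p,d=grab_frame('wrist')
for t in('crank_grip',):
        for s in silhouettes(t,'wrist')[:1]:
            P=cloud('wrist',s['pixels'],d);q=P[:,:2]-V0;L=np.c_[q@[c,sn],q@[-sn,c],P[:,2]]
            zt=np.percentile(P[:,2],90);T=L[np.abs(P[:,2]-zt)<.007]
            print(t,round(s['score'],2),len(P),'zt %.3f'%zt,'x',np.round(np.percentile(T[:,0],[2,50,98]),3),'y',np.round(np.percentile(T[:,1],[2,50,98]),3),rect(T))
```

```text
t 28.07 tcp [ 0.4441 -0.0228  0.1672] yaw 103.40 tilt [-0. -0. -1.] q6 -0.58 | turn wy total -0.0006 after-turn shift xyz [-0.018  1.278 -0.064]
  present-axes shift [-0.018  1.278 -0.064]
crank_grip 0.62 2826 zt 0.124 x [-0.16  -0.128 -0.093] y [-0.013 -0.005  0.002] (array([-125.7,   -5.7]), array([69.1, 17.1]), 0.21)
```

Call:
move_arm([
  [1, -0.02, 0.1, -0.07, 0, 0, 0],
  [1, 0, 0.2, 0, 0, 0, 0],
  [1, 0, 0.25, 0, 0, 0, 0],
  [1, 0, 0.25, 0, 0, 0, 0],
  [1, 0, 0.2, 0, 0, 0, 0],
  [1, 0, 0.15, 0, 0, 0, 0],
  [1, 0, 0.08, 0, 0, 0, 0],
  [1, 0, 0.05, 0, 0, 0, 0],
  [1, 0, 0, 0, 0, 0, 0],
  [0, 0, 0, 0, 0, 0, 0],
], squeeze=40)

```text
time: 29.0
tcp_pos: [0.4465, -0.0286, 0.0655]
eef_rot: [0.702, 0.083, -0.082, -0.702]
contact_force: [0.4, -0.1, 0.2]
opening: 0.0752
```

Call:
move_arm([
  [0, 0, 0, 0, 0, 0, 0],
  [0, 0, 0, 0, 0, 0, 0],
  [0, 0, 0, 0, 0, 0, 0],
  [0, 0, 0, 0, 0, 0, 0],
  [0, 0, 0, 0, 0, 0, 0],
  [0, 0, 0, 0, 0, 0, 0],
  [0, 0, 0, 0, 0, 0, 0],
  [0, 0, 0, 0, 0, 0, 0],
  [0, 0, 0, 0, 0, 0, 0],
  [0, 0, 0, 0, 0, 0, 0],
])

```text
time: 29.83
tcp_pos: [0.4462, -0.0286, 0.0652]
eef_rot: [0.702, 0.083, -0.082, -0.702]
contact_force: [-1.3, -1.9, 5.0]
opening: 0.0135
```

Run:
```python
from h import *
s,p,M=now();q=p[:2]-V0;c,sn=np.cos(A),np.sin(A)
print(p,s['opening'],s['contact_force'],'vise',q@[c,sn],q@[-sn,c],'yaw',yaw(M))
# circle rows: command from a0 by equal steps; tool z = +vise y, tool y = down
a0=np.arccos((q@[-sn,c])/.038);print('a0',a0)
st=.32;
for k in range(0,30):
    a,b=a0+k*st,a0+(k+1)*st
    print(k,round(b,2),'ty %.3f tz %.3f'%(-.038*(np.sin(b)-np.sin(a))/.08,.038*(np.cos(b)-np.cos(a))/.08))
```

```text
[ 0.44620853 -0.02859909  0.06520906] 0.013456323385770309 [-1.28257931 -1.85846908  5.04035681] vise -0.13983539697631753 -0.005337851529162192 yaw 103.41537444694339
a0 1.7117322071369185
0 2.03 ty 0.045 tz -0.145
1 2.35 ty 0.088 tz -0.123
2 2.67 ty 0.122 tz -0.089
3 2.99 ty 0.144 tz -0.046
4 3.31 ty 0.151 tz 0.002
5 3.63 ty 0.143 tz 0.049
6 3.95 ty 0.120 tz 0.092
7 4.27 ty 0.086 tz 0.125
8 4.59 ty 0.042 tz 0.145
9 4.91 ty -0.006 tz 0.151
10 5.23 ty -0.053 tz 0.142
11 5.55 ty -0.095 tz 0.118
12 5.87 ty -0.127 tz 0.082
13 6.19 ty -0.147 tz 0.038
14 6.51 ty -0.151 tz -0.010
15 6.83 ty -0.140 tz -0.057
16 7.15 ty -0.115 tz -0.098
17 7.47 ty -0.078 tz -0.130
18 7.79 ty -0.033 tz -0.148
19 8.11 ty 0.015 tz -0.151
20 8.43 ty 0.061 tz -0.138
21 8.75 ty 0.102 tz -0.112
22 9.07 ty 0.132 tz -0.074
23 9.39 ty 0.149 tz -0.029
24 9.71 ty 0.150 tz 0.019
25 10.03 ty 0.136 tz 0.065
26 10.35 ty 0.109 tz 0.105
27 10.67 ty 0.070 tz 0.134
28 10.99 ty 0.025 tz 0.149
29 11.31 ty -0.024 tz 0.150
```

Call:
move_arm([
  [0, 0, 0.045, -0.145, 0, 0, 0],
  [0, 0, 0.088, -0.123, 0, 0, 0],
  [0, 0, 0.122, -0.089, 0, 0, 0],
  [0, 0, 0.144, -0.046, 0, 0, 0],
  [0, 0, 0.151, 0.002, 0, 0, 0],
  [0, 0, 0.143, 0.049, 0, 0, 0],
  [0, 0, 0.12, 0.092, 0, 0, 0],
  [0, 0, 0.086, 0.125, 0, 0, 0],
  [0, 0, 0.042, 0.145, 0, 0, 0],
  [0, 0, -0.006, 0.151, 0, 0, 0],
])

```text
time: 30.67
tcp_pos: [0.4435, -0.0167, -0.0101]
eef_rot: [0.703, 0.083, -0.082, -0.701]
contact_force: [0.7, -6.8, 10.7]
opening: 0.0136
```

```bash
cat > ck.py <<'E'
from h import *
s,p,M=now();q=p[:2]-V0;c,sn=np.cos(A),np.sin(A);y=q@[-sn,c];z=p[2]-(.0652-.1157)
print(s['time'],s['opening'],s['contact_force'],'vise x,y,z handle',np.round([q@[c,sn],y,z],4),'a',np.arctan2(z-.078,y)%(2*np.pi),'r',np.hypot(z-.078,y),'yaw',yaw(M))
p_,d=grab_frame('scene')
for t in('jaw','moulding'):
    for S in silhouettes(t,'scene')[:1]:
        P=cloud('scene',S['pixels'],d);q=P[:,:2]-V0;L=np.c_[q@[c,sn],q@[-sn,c],P[:,2]]
        h=.092 if t=='jaw' else .121
        T=L[np.abs(P[:,2]-h)<.006];print(t,S['score'],'x',np.round(np.percentile(T[:,0],[2,98]),4),'y',np.round(np.percentile(T[:,1],[2,98]),4),rect(T))
E
python3 ck.py
```

```text
30.6667 0.013587886736088212 [ 0.73084859 -6.81628889 10.74917231] vise x,y,z handle [-0.1397  0.0069  0.0404] a 4.893109819538903 r 0.03822560569589332 yaw 103.36556328831945
jaw 0.91 x [0.0017 0.0253] y [-0.0455  0.0498] (array([12.6,  1.6]), array([100.1,  28.8]), 89.74)
moulding 0.83 x [0.0422 0.0655] y [-0.052   0.0522] (array([53.8, -0.3]), array([109.8,  26.1]), 89.4)
```

Call:
move_arm([
  [0, 0, -0.053, 0.142, 0, 0, 0],
  [0, 0, -0.095, 0.118, 0, 0, 0],
  [0, 0, -0.127, 0.082, 0, 0, 0],
  [0, 0, -0.147, 0.038, 0, 0, 0],
  [0, 0, -0.151, -0.01, 0, 0, 0],
  [0, 0, -0.14, -0.057, 0, 0, 0],
  [0, 0, -0.115, -0.098, 0, 0, 0],
  [0, 0, -0.078, -0.13, 0, 0, 0],
  [0, 0, -0.033, -0.148, 0, 0, 0],
  [0, 0, 0.015, -0.151, 0, 0, 0],
])

```text
time: 31.65
tcp_pos: [0.4471, -0.0324, 0.0645]
eef_rot: [-0.702, -0.083, 0.083, 0.703]
contact_force: [0.3, 4.6, 2.6]
opening: 0.0136
```

```bash
python3 ck.py
```

```text
31.65 0.013595227104348332 [0.26779769 4.60020283 2.56654023] vise x,y,z handle [-0.1399 -0.0093  0.115 ] a 1.8157975433889477 r 0.03816075537994523 yaw 103.4683724286018
jaw 0.82 x [0.0101 0.0321] y [-0.0459  0.0495] (array([19.9,  1.1]), array([102. ,  26.3]), 86.01)
```

Call:
move_arm([
  [0, 0, 0.061, -0.138, 0, 0, 0],
  [0, 0, 0.102, -0.112, 0, 0, 0],
  [0, 0, 0.132, -0.074, 0, 0, 0],
  [0, 0, 0.149, -0.029, 0, 0, 0],
  [0, 0, 0.15, 0.019, 0, 0, 0],
  [0, 0, 0.136, 0.065, 0, 0, 0],
  [0, 0, 0.059, 0.048, 0, 0, 0],
  [0, 0, 0.05, 0.057, 0, 0, 0],
  [0, 0, 0.041, 0.064, 0, 0, 0],
  [0, 0, 0.03, 0.07, 0, 0, 0],
])

```text
time: 32.63
tcp_pos: [0.4479, -0.0345, -0.0088]
eef_rot: [0.703, 0.083, -0.082, -0.702]
contact_force: [-1.6, -2.8, 13.2]
opening: 0.0134
```

```bash
python3 ck.py
```

```text
32.6333 0.013352379129978657 [-1.64650753 -2.84380704 13.16659325] vise x,y,z handle [-0.1396 -0.0115  0.0417] a 4.405466927747644 r 0.0380648556290694 yaw 103.43049959202982
jaw 0.58 x [0.0181 0.0371] y [-0.0451  0.0496] (array([27.7,  1.7]), array([99.3, 24.5]), 86.19)
moulding 0.88 x [0.0528 0.0761] y [-0.052   0.0526] (array([64.4,  0. ]), array([108.2,  25.1]), 89.65)
```

The moulding is now against the fixed jaw (centre x about 64 mm) and the cork is pressed about 2 mm. I'll turn the crank a little more, then release it.

Call:
move_arm([
  [0, 0, 0.019, 0.074, 0, 0, 0],
  [0, 0, 0.006, 0.047, 0, 0, 0],
  [0, 0, 0, 0, 0, 0, 0],
  [0, 0, 0, 0, 0, 0, 0],
  [0, 0, 0, 0, 0, 0, 0],
  [0.4, 0, 0, 0, 0, 0, 0],
  [0.6, 0, 0, 0, 0, 0, 0],
  [0.6, 0, 0, 0, 0, 0, 0],
  [0.6, 0, 0, 0, 0, 0, 0],
  [0.6, 0, 0, 0, 0, 0, 0],
])

```text
time: 33.62
tcp_pos: [0.445, -0.0252, -0.0112]
eef_rot: [-0.702, -0.082, 0.083, 0.702]
contact_force: [-0.2, -0.1, 0.3]
opening: 0.0513
```

Call:
move_arm([
  [0.6, 0, 0, 0, 0, 0, 0],
  [0.6, 0, -0.1, 0, 0, 0, 0],
  [0.6, 0, -0.2, 0, 0, 0, 0],
  [0.6, 0, -0.3, 0, 0, 0, 0],
  [0.6, 0, -0.4, 0, 0, 0, 0],
  [0.6, 0, -0.4, 0, 0, 0, 0],
  [0.6, 0, -0.4, 0, 0, 0, 0],
  [0.6, 0, -0.3, 0, 0, 0, 0],
  [0.6, 0, -0.2, 0, 0, 0, 0],
  [0.6, 0, 0, 0, 0, 0, 0],
])

```text
time: 34.45
tcp_pos: [0.4471, -0.0261, 0.1778]
eef_rot: [0.703, 0.084, -0.081, -0.701]
contact_force: [0.5, 0.0, 0.9]
opening: 0.0515
```

```bash
python3 ck.py
python3 - <<'E'
from h import *
c,sn=np.cos(A),np.sin(A)
for n in('wrist','scene'):
    p,d=grab_frame(n)
    for t in('moulding','fixed_jaw','jaw','crank_grip','jar'):
        for S in silhouettes(t,n)[:1]:
            P=cloud(n,S['pixels'],d);q=P[:,:2]-V0;L=np.c_[q@[c,sn],q@[-sn,c],P[:,2]]
            zt=np.percentile(P[:,2],90);T=L[np.abs(P[:,2]-zt)<.006]
            print(n,t,round(S['score'],2),'zt %.3f'%zt,'x',np.round(np.percentile(T[:,0],[2,98]),4),'y',np.round(np.percentile(T[:,1],[2,98]),4),rect(T),'world',rect(P[np.abs(P[:,2]-zt)<.006])[0])
    cv2.imwrite(f'pics/{n}6.png',p[...,::-1] if n=='wrist' else cv2.resize(p[130:400,200:540,::-1],None,fx=2,fy=2))
E
```

```text
34.45 0.0515307966266057 [0.45122585 0.01741373 0.90652047] vise x,y,z handle [-0.1384 -0.0031  0.2283] a 1.5915466111184609 r 0.1503136269582567 yaw 103.4149101095518
jaw 0.73 x [0.0194 0.0381] y [-0.0465  0.0493] (array([28.1,  0.9]), array([100.1,  23.2]), 86.99)
moulding 0.8 x [0.0532 0.0762] y [-0.0517  0.053 ] (array([64.3,  0.8]), array([ 25.9, 108.7]), 0.53)
wrist fixed_jaw 0.3 zt 0.090 x [-0.1042 -0.0886] y [-0.0103  0.0122] (array([-96.,   1.]), array([16.9, 24.2]), 0.05) world [487.4 -12.3]
wrist jaw 0.56 zt 0.092 x [0.018  0.0473] y [-0.0472  0.0484] (array([33.2,  0.8]), array([101. ,  36.3]), 88.26) world [613.1  17.5]
wrist crank_grip 0.97 zt 0.091 x [-0.104  -0.0874] y [-0.0104  0.0121] (array([-95.4,   0.9]), array([17.7, 24.3]), 0.05) world [488.  -12.3]
scene moulding 0.82 zt 0.123 x [0.0531 0.0761] y [-0.0506  0.053 ] (array([64. , -0.1]), array([ 26.2, 109.4]), 0.48) world [643.2  23.7]
scene fixed_jaw 0.96 zt 0.093 x [0.0764 0.1027] y [-0.0465  0.0491] (array([89. ,  0.6]), array([100.1,  30.5]), 89.3) world [667.4  30.2]
scene jaw 0.6 zt 0.093 x [0.0199 0.0384] y [-0.0456  0.0497] (array([28.3,  0.7]), array([101. ,  23.2]), 87.42) world [608.4  16.2]
scene crank_grip 0.65 zt 0.091 x [-0.1039 -0.0864] y [-0.0104  0.0112] (array([-94.5,   0.2]), array([22.1, 19. ]), 75.45) world [489.  -12.7]
scene jar 0.69 zt 0.084 x [-0.0675 -0.0384] y [0.3446 0.3731] (array([-52.4, 358.5]), array([30.2, 32.5]), 78.12) world [446.9 345.6]
```

View pics/scene6.png

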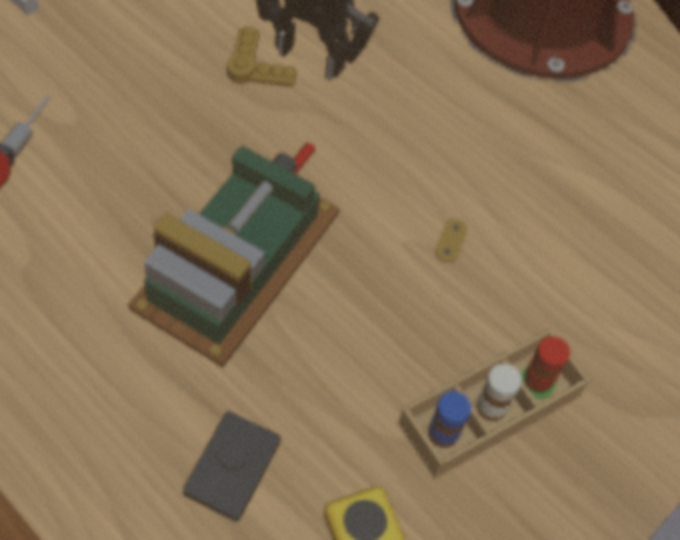

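The moulding stands square between the jaws and against the fixed jaw, gilt edge up. The red jar is upright on the disc, and the gripper is clear of everything.

```bash
python3 -c "
from rig import *
job_done();print('done')"
```

```text
the job is handed in; nothing more can be done
done
```

The red-lidded jar is in the crate and the moulding is clamped in the vise. I handed the job in at about 35 s of the allowed 72 s; no verdict came back.

- **Jar:** The first grasp closed on nothing, because the real fingertips sit about 36 mm short of the reported TCP along the tool axis; both cameras showed this. I corrected for it and the second grasp held. The last check put the jar upright on the disc, within about 2 mm of its centre.
- **Moulding:** It stood on the bed across the jaws, gilt edge up, and I let go of it before touching the crank. The last check showed it against the fixed jaw, centred in the vise's width, upright, and about 0.5° off square. Its top is at about 123 mm against 122 mm expected.
- **Crank:** I turned the handle clockwise from about 1.7 to about 10.9 rad. By the gap formula that presses the cork about 2.5–2.8 mm, or roughly 25 N. The gripper then opened and pulled up clear with no contact force.

**Disagreements and limits in the checks:**
- At the end the network labelled the crank hub as the handle, and as the fixed jaw in the wrist view. I took the crank angle from the arm's pose before release.
- The jaw force was worked out from that angle, not measured.
- The moulding partly hid the sliding jaw's face. What showed agrees with the grip: its visible back edge had moved forward about as far as the crank turn implies.
- The last picture shows the weight, tape, hanger, ornament and other jars in place. I didn't re-measure all of them.

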